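# Unlock the folding lid stay and shut the tool chest

### The arm

A 6-joint arm with a two-finger parallel gripper is mounted at the origin on the work surface; the furniture and walls round the work are solid. World frame = base frame: x ahead of the robot, y to its left, z up, the work surface at z = 0. Lengths are in m, angles in rad, forces in N, time in s.
With the tool pointing down it reaches from about 0.375 to 0.9 m from the base axis. Payload 3.1 kg.
Tool frame: the origin (TCP) lies between the finger pads; the fingertips stand manip.nose_length ahead of it and the grasp point (between the pads) lies 5 mm behind it (manip.nose_length is the distance from the TCP to the fingertips, in m); z points along the fingers, y is the line along which they close (so a half turn about z gives the same grasp; the last joint's range is limited). The gripper opens to 85 mm and grips with 20 to 120 N. Pads are 22 mm wide; open, the fingers measure 114 mm over their backs; the gripper's body (76 mm by 85 mm) begins 54 mm behind the grasp point. The pads swing forward as they close: fully open they stand 13 mm farther back than shut.
Start: joints at [-1.437, 0.527, 1.433, -0, 1.181, -0.178], TCP at [0.192, -0.595, 0.245] pointing down, gripper open.
Joint ranges: [-3.08, 3.08], [-0.75, 2.2], [0.22, 2.44], [-1.43, 4.57], [0, 2.65], [-2.85, 2.85]. Speed limits (rad/s): [2.79, 2.79, 3.14, 3.14, 3.14, 3.14].

### API

Orientations are given as a unit quaternion [x, y, z, w].
In Python, from station import monitor, eyes, job, manip gives the robot as it stands.
- The arm moves only by the shell command python3 -m pendant 'ROWS' [FORCE]. ROWS is JSON, a list that holds one entry, the list of rows, each a list of 7 numbers: the shift along the tool's x, y, z as a fraction of full scale, then the turn, a rotation vector about the tool's x, y, z as a fraction of full scale, then the opening, from 0 (shut) to 1 (fully open). A call has 1 to 20 rows; each row shifts and turns the commanded pose from where the row before left it, along the tool's axes as they then stand; what a row does not reach is not made up. Full scale, the value 1, is 800 mm for a shift and 0.12 rad for a turn. A row lasts 1/10 s, in which the tool goes at most 50 mm and 8.59 degrees, less where a joint would pass 70% of its speed; a pose out of reach is approached as far as the arm can. A call with a number of a shift or a turn outside -1 to 1 is refused whole. A call with a gripper value outside its range is refused whole. The fingers move at their own pace and stop on an object; FORCE is the grip in N (left out, the last holds). Time passes only in rows, so rows that do not move let the fingers close. It gives the time, the measured TCP pose, the force, the opening and the grip force at its end, in the units of the state.
- monitor.sense(): the state, without advancing time (a new reading comes with each control period).
- eyes.snapshot(name): name is "side" or "top"; returns a dict with "pixels" (480x640x3 uint8, red, green, blue), "depth" (480x640 float32, m along the optical axis (not along the pixel's ray), 0 where there is no reading), "intrinsics" (3x3 intrinsics, pixels), "k1" (the pictures are not rectified: a ray, as slopes to the right and down, at radius r is drawn at 1 + k1 r^2 times it, then the intrinsics apply), "eye" and "attitude" of the camera in the world. Camera axes: x right, y down, z forward; pixel columns grow to the right and rows downward; lengths in m; the calibration is good to about 2 mm. A picture is of the moment at which its call begins.
- job.sign_off(): hands the job in; it is judged then, once.
The state is a dict: "t": time; "q": joint angles; "qd": joint speeds; "tau": joint torques, N m; "tcp_pos": TCP position; "tool_rot": TCP orientation; "force": force on the tool from outside, world axes, zero at the start; "ft_torque": the same for the moment, N m; "finger_gap": opening from 0.0 (shut) to 1.0 (fully open); "gripper_force": force on a finger pad.
Only numpy, scipy, OpenCV 4.12 (cv2) and the standard library are available. Lean on these libraries where they do the work, as an engineer would, in place of code of your own. Each camera call takes 0.05 s, during which the arm holds its last target. There are 200 camera calls.

### The job

Shut the open tool chest: lift the knee of the folding stay on its side, by the thumb bar, until it is past centre and stays folded while the lid is still up, without straining the stay. Then lower the lid by its handle without letting it drop, and press it gently home on its buffers until the roller catch holds it; do not shove it hard or disturb the things lying round the chest.

Things in the scene. Friction and masses are not known exactly. Their poses are not given: they have to be found in the camera images.
- chest: open-topped plywood tool chest, fixed to the table, 160 (x) x 280 (y) x 100 mm high, walls 10 mm; origin under its centre on the table; x points from its front (nearest the robot) to its hinged back, y to its left, z up. All offsets given elsewhere are in these axes. A chisel, a tin and a wood block are fixed inside.
- lid_hinge (a point): middle of the lid's hinge line (along the chest's y): 80 mm behind the chest's centre, 103 mm above the table. Hinge friction holds the lid while it is less than 0.3 rad closed; somewhere between 0.3 and 0.65 rad it begins to fall by itself unless held.
- lid (a joint): closing angle of the lid (light wood, 164 x 280 x 10 mm, about 0.5 kg): 0 as found (standing open 78 degrees above level, against its hard back limit), grows as it closes, 1.361 rad level. Home, resting on the buffers, is 1.361 with the buffers at their lowest and 1.322 at their highest.
- lid_handle (a point): middle of the lid's D handle: 10 mm round steel bar, 90 mm long, parallel to the hinge and 209 mm from it, 45 mm beyond the lid's front edge in the lid's own plane, on a leg at each end. Lid open: the highest part. Lid level: 108 mm above the table, 129 mm in front of the chest's centre.
- knee_grip (a point): middle of the thumb bar at the stay's knee: 12 mm round steel bar, 70 mm long, 16 mm end cap, along the chest's y on the knee's axis, sticking out from the chest's right (-y) side, free from above. It lies 52 mm farther right than foot_pivot and swings round foot_pivot's axis at 62 mm radius.
- foot_pivot (a point): pivot of the stay's lower arm on the chest's right side, 150 mm right of the chest's centre; the axis runs along the chest's y. The lower arm is 62 mm long from here to the knee's axis. The upper arm (91 mm) goes on from the knee to a pin on the lid's right edge.
- stay_foot (a joint): travel of foot_pivot along the line from it up to the upper pin, in m, 0 relaxed, positive up. The foot is springy, 9 N per mm; carrying the knee through dead centre pushes it about 3 mm down (negative), and any push or pull of the hand along the lower arm adds. Beyond 6 mm either way the stay is strained.
- knee (a joint): bend of the knee from its stop: 0 as found (locked, sagging 15 mm back and below the straight line), 0.41 rad dead centre, then it folds up and forward (past 0.6 it is safely over). From 0 to 0.41 the lower arm turns 0.244 rad about the foot, and again as much to 0.82, where the spring is relaxed; lifting farther pulls the lid shut.
- front_strip: thin steel strip on the chest's front rim, origin mid-strip, 74 mm in front of the chest's centre. It carries two rubber buffers (12 mm wide, 110 mm left and right of the middle), on which the closed lid rests, and the roller catch; these stand at a height that differs each time (buffer tops 3 to 9 mm above the rim). Over 45 N on them is too hard.
- lid_edge: thin black rubber strip, 16 x 250 mm, let into the underside of the lid along its front, 152 mm from the hinge line; its origin is mid-strip on the lid's underside. The buffers meet the lid here; it yields 1 mm per 20 N.
- catch_place (a point): middle of the front wall's inner face, 20 mm below the rim, where the spring roller catch sits. Its roller stops the lid about 0.07 rad short of home (more or less, as lid and catch stand); pressed past it (at most 14 N at the handle, in jerks) the lid snaps the last few mm down on its buffers and is held there.
- sanding_block: loose brown cork sanding block, 61 x 114 x 35 mm, on the table left of the chest; origin under its centre.
- wood_block: loose wood offcut, 42 x 70 x 34 mm, on the table right of the chest beyond the stay; origin under its centre.
- pencil: loose pencil, 9 x 159 x 8 mm, lying on the table in front of the chest, to the left; origin under its centre.

How it is judged:
By the outcome, as a careful person would: the job done as asked, in the order asked, and still so for the second after the job is handed in, with the robot touching nothing.
It also fails if it takes over 70 s, if anything falls off the work surface, if the arm or the gripper's body presses on something with over 40 N, if the wrist force passes 120 N, or if a joint passes its speed limit or range.

## Working session

There is one attempt and no reset: what is moved stays moved. The work goes in short steps, Python scripts to look and compute and a shell command to move; the robot and the scene stay as the last step left them, time stands still between calls to the robot, and variables do not carry over. Pictures are saved under pics/ and viewed, at most 10 in all, crops included, and the job is handed in when it is done.

```bash
ls; mkdir -p pics; python3 - <<'E'
from station import monitor, eyes, job, manip
import cv2,numpy as np
print(monitor.sense(), manip.nose_length)
for n in("side","top"):
    s=eyes.snapshot(n)
    cv2.imwrite(f"pics/{n}0.png",s["pixels"][:,:,::-1]); np.savez(f"{n}0.npz",**s)
    print(n,s["intrinsics"],s["k1"],s["eye"],s["attitude"],np.mean(s["depth"]>0))
E
```

```text
pics
{'t': 0.0, 'q': array([-1.43650892e+00,  5.28456362e-01,  1.43389508e+00, -2.25524775e-05,
        1.18137694e+00, -1.78504441e-01]), 'qd': array([ 1.54085714e-04,  8.14181183e-06, -4.89756480e-04, -9.58577032e-04,
        3.54300425e-04, -1.45134554e-03]), 'tau': array([-5.70056727e-04, -4.42346370e+01, -1.78026402e+01, -3.55547263e-04,
        8.39691114e-03,  2.97043776e-06]), 'tcp_pos': array([ 0.19225026, -0.59398604,  0.2443419 ]), 'tool_rot': array([ 9.87793834e-01,  1.55763287e-01,  1.31820768e-05, -1.06783201e-03]), 'force': array([-1.16767505, -0.46265562,  0.190789  ]), 'ft_torque': array([0.00152283, 0.01633244, 0.01044135]), 'gripper_force': 0.0, 'finger_gap': 1.0005361245513253} 0.014
side [[434.9030952    0.         319.34678371]
 [  0.         434.9030952  241.22748357]
 [  0.           0.           1.        ]] -0.010162943219509762 [0.17718698 0.6824021  0.71933883] [-0.22802708  0.84936886 -0.46054328  0.12031658] 0.9959830729166667
top [[476.69933058   0.         317.79048747]
 [  0.         476.69933058 247.94369808]
 [  0.           0.           1.        ]] 0.010716345790109345 [ 3.68000303e-01 -7.88397109e-04  1.20339436e+00] [ 0.70663118 -0.70058507  0.06688073 -0.07334788] 0.99615234375
```

View pics/side0.png

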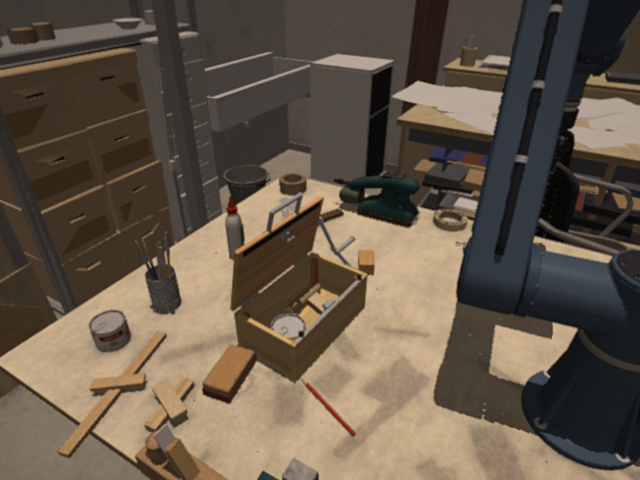

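View pics/top0.png

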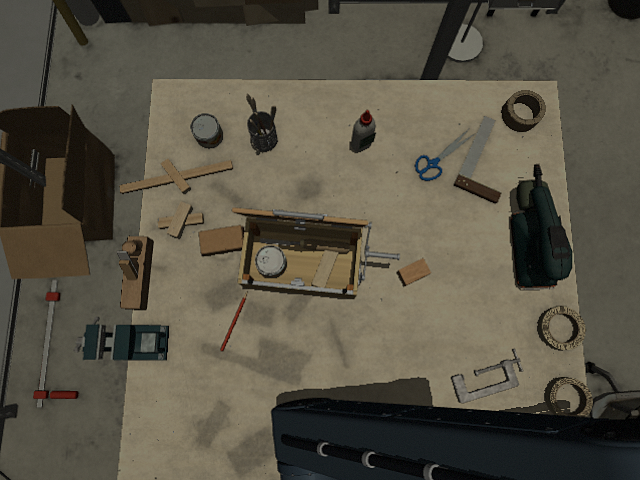

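The side view shows the chest at (300,310), with the lid up, the handle at (285,210), the stay on the far side and the thumb bar at about (340,245). The top view shows the chest spanning (240-365, 215-297), the handle at (298,215) and the thumb bar at (383,257).

```bash
cat > h.py <<'E'
import numpy as np,cv2
from scipy.spatial.transform import Rotation as R
def rays(s,uv):
    K=s["intrinsics"];uv=np.atleast_2d(np.asarray(uv,float))
    d=(uv-[K[0,2],K[1,2]])/[K[0,0],K[1,1]]; x=d.copy()
    for _ in range(8): x=d/(1+s["k1"]*(x**2).sum(1,keepdims=True))
    return R.from_quat(s["attitude"]).apply(np.c_[x,np.ones(len(x))])
def plane(s,uv,z):
    r=rays(s,uv); return s["eye"]+r*((z-s["eye"][2])/r[:,2])[:,None]
def cloud(s):
    v,u=np.mgrid[:480,:640]; r=rays(s,np.c_[u.ravel(),v.ravel()])
    return (s["eye"]+r*s["depth"].reshape(-1,1)).reshape(480,640,3)
E
python3 - <<'E'
from h import *
s=dict(np.load("top0.npz"));d=dict(np.load("side0.npz"))
P=cloud(s);Q=cloud(d)
t=P[...,2]
print("table z",np.median(P[350:370,180:200,2]),np.median(Q[400:410,380:400,2]))
for n,uv in dict(bar_tip=(398,257),bar=(385,256),barroot=(372,255),handle=(298,215),hl=(276,213),hr=(322,218)).items():
    w=P[uv[1]-2:uv[1]+3,uv[0]-2:uv[0]+3].reshape(-1,3);print(n,w[np.argmax(w[:,2])].round(4))
# rim: z .092-.112 
m=((t>.09)&(t<.115)); m[:, :230]=0;m[:,375:]=0;m[:205]=0;m[305:]=0
c,_=cv2.findContours(m.astype(np.uint8),cv2.RETR_EXTERNAL,2)
c=max(c,key=cv2.contourArea); r=cv2.minAreaRect(c);b=cv2.boxPoints(r);print(r);print(plane(s,b,.1).round(4))
a=cv2.resize(s["pixels"][195:315,220:440,::-1],None,fx=3.6,fy=3.6,interpolation=2)
cv2.imwrite("pics/tc.png",a)
a=cv2.resize(d["pixels"][180:320,225:385,::-1],None,fx=4.2,fy=4.2,interpolation=2)
cv2.imwrite("pics/sc.png",a)
# thumb bar points: points with x,y near
for nm,C in(("top",P),("side",Q)):
    pass
np.save("P.npy",P);np.save("Q.npy",Q)
E
```

```text
table z -0.0006956951454308857 0.001051307756711528
bar_tip [ 0.5702 -0.1767  0.1238]
bar [ 0.5676 -0.1446  0.1236]
barroot [ 0.5746 -0.1149  0.1228]
handle [0.6115 0.0451 0.3144]
hl [0.6191 0.0897 0.3147]
hr [ 3.6800e-01 -8.0000e-04  1.2034e+00]
((301.3861389160156, 255.13864135742188), (122.9865951538086, 68.060546875), 5.710593223571777)
[[ 0.5056  0.1983  0.1   ]
 [ 0.6688  0.189   0.1   ]
 [ 0.6408 -0.1037  0.1   ]
 [ 0.4795 -0.0864  0.1   ]]
```

View pics/tc.png

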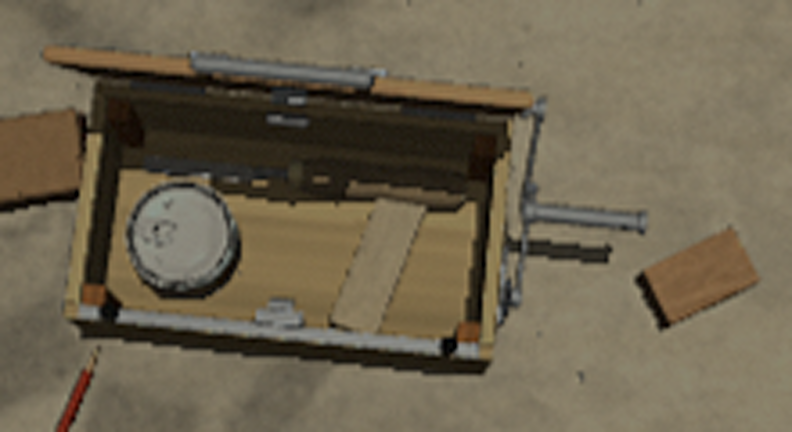

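View pics/sc.png

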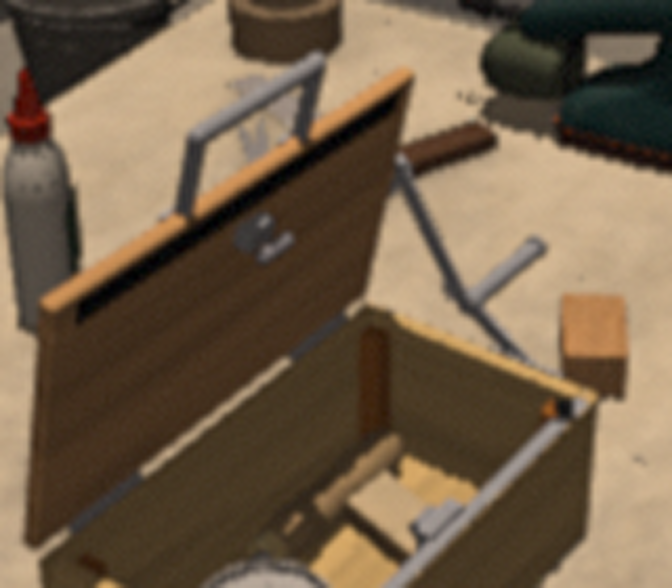

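The top crop shows the buffers at crop (109,311) and (449,346), the handle bar from (192,62) to (370,78) and the thumb bar from (530,212) to (648,222). The side crop shows the handle bar from (195,138) to (322,60) and the thumb bar from (468,300) to its tip at (540,245).

```bash
python3 - <<'E'
from h import *
s=dict(np.load("top0.npz"));d=dict(np.load("side0.npz"))
T=lambda x,y:((x+.5)/3.6-.5+220,(y+.5)/3.6-.5+195)
S=lambda x,y:((x+.5)/4.2-.5+225,(y+.5)/4.2-.5+180)
def tri(a,b):
    r1,r2=rays(s,a)[0],rays(d,b)[0]
    A=np.c_[r1,-r2];k=np.linalg.lstsq(A,d["eye"]-s["eye"],rcond=None)[0]
    p,q=s["eye"]+k[0]*r1,d["eye"]+k[1]*r2
    return (p+q)/2,np.linalg.norm(p-q)
bl,br=plane(s,[T(109,311),T(449,346)],.107)
print("buffers",bl,br,np.linalg.norm(bl-br))
yaw=np.arctan2(-(bl-br)[0],(bl-br)[1]);ex=np.array([np.cos(yaw),np.sin(yaw),0]);ey=np.array([-ex[1],ex[0],0])
c=(bl+br)/2+.074*ex;c[2]=0
print("yaw",yaw,"centre",c)
# side view buffer
brs=plane(d,[S(565,407)],.107);print("br side",brs)
loc=lambda p:np.array([(p-c)@ex,(p-c)@ey,p[2]]).round(4)
for n,a,b in(("hl",(192,62),(195,138)),("hr",(372,77),(322,60)),("tip",(645,222),(540,245)),("upperpin",(540,104),(402,163)),("br",(449,346),(567,407)),("footpivot",(510,300),(520,352))):
    p,e=tri(T(*a),S(*b));print(n,p.round(4),"local",loc(p),"err",round(e,4))
# depth: bar points
P=np.load("P.npy");Q=np.load("Q.npy")
for nm,C in(("top",P),("side",Q)):
    L=np.stack([(C-c)@ex,(C-c)@ey,C[...,2]],-1)
    m=(L[...,1]<-.165)&(L[...,1]>-.25)&(abs(L[...,0])<.1)&(L[...,2]>.08)&(L[...,2]<.2)
    print(nm,"bar",m.sum(),L[m].mean(0).round(4),L[m].min(0).round(4),L[m].max(0).round(4))
    m=(abs(L[...,1])<.06)&(L[...,2]>.29)&(L[...,2]<.34)&(abs(L[...,0]-.12)<.05)
    print(nm,"handle",m.sum(),L[m].mean(0).round(4),L[m].min(0).round(4),L[m].max(0).round(4))
    m=(abs(L[...,1])<.135)&(L[...,0]<-.02)&(L[...,0]>-.12)&(L[...,2]>.05)
    print(nm,"front",m.sum(),np.percentile(L[m],[2,50,98],axis=0).round(4))
# expected handle local, open 78deg
a=np.radians(78);print("exp handle",.08-.209*np.cos(a),.103+.209*np.sin(a))
E
```

```text
buffers [0.50928373 0.16679879 0.107     ] [ 0.48856813 -0.05180652  0.107     ] 0.2195846456253275
yaw -0.09448041539844645 centre [0.5725959  0.05051498 0.        ]
br side [[ 0.48881439 -0.05003304  0.107     ]]
hl [0.6186 0.096  0.309 ] local [0.0415 0.0496 0.309 ] err 0.0006
hr [ 0.6111 -0.0013  0.3081] local [ 0.0432 -0.048   0.3081] err 0.0009
tip [ 0.5679 -0.1777  0.1158] local [ 0.0169 -0.2277  0.1158] err 0.0014
upperpin [ 0.6246 -0.1036  0.1944] local [ 0.0663 -0.1486  0.1944] err 0.0034
br [ 0.4886 -0.0519  0.1059] local [-0.074  -0.1099  0.1059] err 0.0003
footpivot [ 0.5265 -0.0885  0.1043] local [-0.0327 -0.1427  0.1043] err 0.0162
top bar 143 [ 0.0172 -0.1969  0.1194] [ 0.0102 -0.2271  0.1132] [ 0.0247 -0.1654  0.1261]<stdin>:27: RuntimeWarning: Mean of empty slice.
  ret = um.true_divide(
Traceback (most recent call last):
ValueError: zero-size array to reduction operation minimum which has no identity
```

Chest pose found: centre (0.573, 0.0505), yaw -0.0945. The buffers measure 219.6 mm apart (220 expected). The handle is at z 0.308 (0.307 expected), and the knee-to-pin length is 91 mm as given. I'll turn the tool to the chest axes, then travel to a point above the thumb bar.

```bash
python3 -m pendant '[[[0,0,0,0,0,-0.97,1],[0,0,0,0,0,-0.97,1],[0,0,0,0,0,-0.97,1],[0,0,0,0,0,-0.97,1],[0,0,0,0,0,-0.97,1],[0,0,0,0,0,-0.97,1],[0,0,0,0,0,-0.97,1],[0,0,0,0,0,-0.97,1],[0,0,0,0,0,-0.97,1],[0,0,0,0,0,-0.97,1],[0,0,0,0,0,0,1]]]'
python3 -m pendant '[[[0.049,0.035,0,0,0,0,1],[0.049,0.035,0,0,0,0,1],[0.049,0.035,0,0,0,0,1],[0.049,0.035,0,0,0,0,1],[0.049,0.035,0,0,0,0,1],[0.049,0.035,0,0,0,0,1],[0.049,0.035,0,0,0,0,1],[0.049,0.035,0,0,0,0,1],[0.049,0.035,0,0,0,0,1],[0.049,0.035,0,0,0,0,1],[0.049,0.035,0,0,0,0,1],[0.049,0.035,0,0,0,0,1],[0,0,0,0,0,0,1]]]'
cat > st.py <<'E'
from h import *
from station import monitor
s=monitor.sense();c=np.array([.5726,.0505,0]);a=-.0945
p=s["tcp_pos"]-c;ex=np.array([np.cos(a),np.sin(a)]);ey=np.array([-ex[1],ex[0]])
M=R.from_quat(s["tool_rot"]).as_matrix()
print("t",round(s["t"],2),"local tcp",(p[:2]@ex).round(4),(p[:2]@ey).round(4),p[2].round(4),"yawx",np.arctan2(M[1,0],M[0,0]).round(4),"z",M[:,2].round(3),"F(chest)",(s["force"][:2]@ex).round(2),(s["force"][:2]@ey).round(2),s["force"][2].round(2),"gap",round(s["finger_gap"],3),"gf",round(float(s["gripper_force"]),1),"q",s["q"].round(2))
E
python3 st.py
```

```text
t: 1.2
tcp_pos: [0.1923, -0.5943, 0.2448]
tool_rot: [0.74, 0.673, 0.0, -0.0]
force: [1.0, 0.5, -0.4]
finger_gap: 0.997
gripper_force: 0.0
t: 2.5
tcp_pos: [0.5741, -0.153, 0.2452]
tool_rot: [0.738, 0.675, 0.001, 0.0]
force: [-0.1, -1.1, 0.2]
finger_gap: 1.001
gripper_force: 0.0
t 2.5 local tcp 0.0207 -0.2025 0.2452 yawx 1.4808 z [ 0.002  0.001 -1.   ] F(chest) -0.04 -1.08 0.17 gap 1.001 gf 0.0 q [-0.45  0.49  1.51  0.    1.14 -0.36]
```

```bash
python3 -m pendant '[[[-0.0056,-0.0046,0,0,0,0,1],[0,0,0.034,0,0,0,1],[0,0,0.034,0,0,0,1],[0,0,0.034,0,0,0,1],[0,0,0.034,0,0,0,1],[0,0,0.033,0,0,0,1],[0,0,0,0,0,0,0.5],[0,0,0,0,0,0,0.3],[0,0,0,0,0,0,0.3],[0,0,0,0,0,0,0.3],[0,0,0,0,0,0,0.3]]]' 20
python3 st.py; python3 - <<'E'
from h import *
from station import eyes
s=eyes.snapshot("side");t=eyes.snapshot("top")
a=cv2.resize(s["pixels"][190:290,290:400,::-1],None,fx=4,fy=4,interpolation=2)
b=cv2.resize(t["pixels"][195:295,320:430,::-1],None,fx=4,fy=4,interpolation=2)
cv2.imwrite("pics/g1.png",cv2.resize(np.hstack([a,b]),(800,364)))
E
```

```text
t: 3.6
tcp_pos: [0.5675, -0.1624, 0.1115]
tool_rot: [0.74, 0.673, 0.0, 0.001]
force: [-0.4, 0.3, -0.3]
finger_gap: 0.297
gripper_force: 0.0
t 3.6 local tcp 0.0151 -0.2124 0.1115 yawx 1.4766 z [ 0.002 -0.001 -1.   ] F(chest) -0.45 0.29 -0.33 gap 0.297 gf 0.0 q [-0.47  0.66  1.63 -0.    0.85 -0.37]
```

View pics/g1.png

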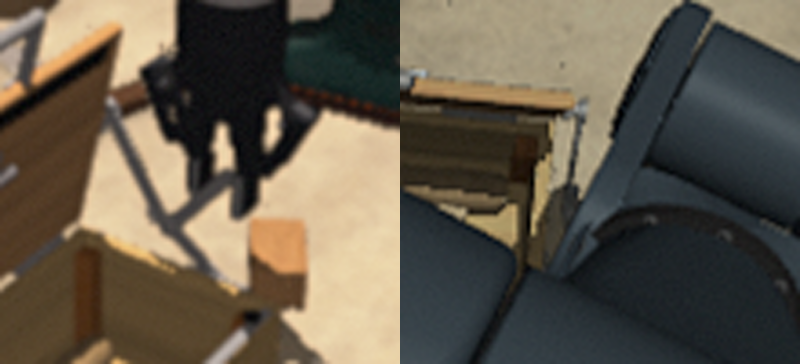

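The bar lies between the fingers, at about (220,185) in the left half. I'll cage it loosely and push or lift along the arc, reading forces on the way.

```bash
python3 -m pendant '[[[0.005,0,0,0,0,0,0.2],[0,0,0,0,0,0,0.2],[0,0,0,0,0,0,0.2],[0,0,0,0,0,0,0.2]]]' 20; python3 st.py
python3 -m pendant '[[[0,-0.0013,-0.0008,0,0,0,0.2],[0,-0.0013,-0.0008,0,0,0,0.2],[0,-0.0013,-0.0008,0,0,0,0.2],[0,-0.0013,-0.0008,0,0,0,0.2],[0,-0.0013,-0.001,0,0,0,0.2],[0,-0.0013,-0.001,0,0,0,0.2],[0,0,0,0,0,0,0.2]]]'; python3 st.py
```

```text
t: 4.1
tcp_pos: [0.5682, -0.158, 0.1105]
tool_rot: [0.74, 0.673, 0.001, 0.001]
force: [2.2, 0.7, 1.7]
finger_gap: 0.199
gripper_force: 1.2
t 4.1 local tcp 0.0153 -0.208 0.1105 yawx 1.4768 z [ 0.002 -0.    -1.   ] F(chest) 2.1 0.87 1.74 gap 0.199 gf 1.2 q [-0.46  0.66  1.63  0.    0.84 -0.37]
t: 4.8
tcp_pos: [0.563, -0.1576, 0.1149]
tool_rot: [0.74, 0.673, 0.001, 0.002]
force: [5.9, 1.8, 1.4]
finger_gap: 0.199
gripper_force: 3.1
t 4.8 local tcp 0.0101 -0.2081 0.1149 yawx 1.4762 z [ 0.005 -0.001 -1.   ] F(chest) 5.65 2.38 1.41 gap 0.199 gf 3.1 q [-0.46  0.65  1.65  0.    0.84 -0.37]
```

```bash
python3 -m pendant '[[[0,-0.0013,-0.001,0,0,0,0.2],[0,-0.0013,-0.001,0,0,0,0.2],[0,-0.0013,-0.0011,0,0,0,0.2],[0,-0.0013,-0.0011,0,0,0,0.2],[0,-0.0013,-0.0012,0,0,0,0.2],[0,-0.0013,-0.0012,0,0,0,0.2],[0,0,0,0,0,0,0.2]]]'; python3 st.py
python3 -m pendant '[[[0,-0.0013,-0.0012,0,0,0,0.2],[0,-0.0013,-0.0012,0,0,0,0.2],[0,-0.0013,-0.0013,0,0,0,0.2],[0,-0.0013,-0.0013,0,0,0,0.2],[0,-0.0013,-0.0014,0,0,0,0.2],[0,-0.0013,-0.0014,0,0,0,0.2],[0,0,0,0,0,0,0.2]]]'; python3 st.py
```

```text
t: 5.5
tcp_pos: [0.5569, -0.157, 0.1207]
tool_rot: [0.74, 0.673, 0.001, 0.002]
force: [5.3, 2.1, 3.4]
finger_gap: 0.197
gripper_force: 2.6
t 5.5 local tcp 0.0039 -0.2081 0.1207 yawx 1.4763 z [ 0.005 -0.001 -1.   ] F(chest) 5.11 2.56 3.38 gap 0.197 gf 2.6 q [-0.47  0.63  1.66  0.    0.84 -0.38]
t: 6.2
tcp_pos: [0.5485, -0.1562, 0.1259]
tool_rot: [0.74, 0.673, -0.0, -0.0]
force: [-0.5, 0.2, -0.1]
finger_gap: 0.201
gripper_force: 0.0
t 6.2 local tcp -0.0045 -0.2081 0.1259 yawx 1.4767 z [-0.  0. -1.] F(chest) -0.55 0.1 -0.13 gap 0.201 gf 0.0 q [-0.47  0.62  1.67 -0.    0.85 -0.38]
```

```bash
python3 -m pendant '[[[0,0,0,0,0,0,0.6],[0,0,0,0,0,0,0.6],[0,0,0,0,0,0,0.6],[0,0,-0.03,0,0,0,0.6],[0,0,-0.05,0,0,0,1],[0,0,-0.06,0,0,0,1],[0,0,-0.06,0,0,0,1],[0,0,-0.06,0,0,0,1],[0,0,-0.046,0,0,0,1],[0,0,0,0,0,0,1]]]'; python3 st.py; python3 - <<'E'
from h import *
from station import eyes
s=eyes.snapshot("side");t=eyes.snapshot("top");np.savez("s1.npz",**s)
a=cv2.resize(s["pixels"][190:330,225:385,::-1],None,fx=4.2,fy=4.2,interpolation=2)
cv2.imwrite("pics/g2.png",a)
E
```

```text
t: 7.2
tcp_pos: [0.5513, -0.1574, 0.3773]
tool_rot: [0.739, 0.673, 0.002, 0.006]
force: [0.1, 0.4, 0.9]
finger_gap: 0.998
gripper_force: 0.0
t 7.2 local tcp -0.0016 -0.209 0.3773 yawx 1.477 z [ 0.012 -0.006 -1.   ] F(chest) 0.05 0.43 0.87 gap 0.998 gf 0.0 q [-0.47  0.33  1.39  0.    1.41 -0.38]
```

View pics/g2.png

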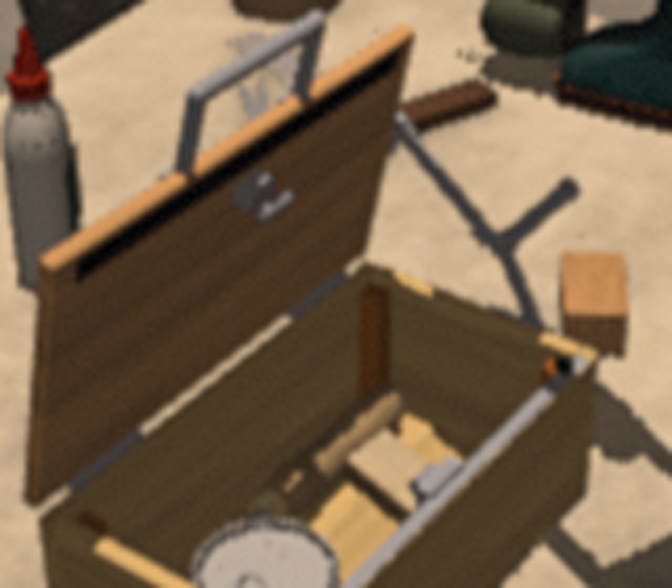

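```bash
python3 -m pendant '[[[0.052,0.0104,0,0,0,0,1],[0.052,0.0104,0,0,0,0,1],[0.052,0.0104,0,0,0,0,1],[0.052,0.0104,0,0,0,0,1],[0.052,0.0104,0,0,0,0,1],[0,0,0,0,0,0,1],[0,0,0,0,0,0,1]]]'; python3 st.py; python3 - <<'E'
from h import *
d=dict(np.load("s1.npz"));c=np.array([.5726,.0505,0]);ex=np.array([np.cos(-.0945),np.sin(-.0945),0]);ey=np.array([-ex[1],ex[0],0])
r=rays(d,((568.5)/4.2-.5+225,188.5/4.2-.5+190))[0]
k=((c-d["eye"])@ey-.2277)/(r@ey);p=d["eye"]+k*r
K=np.array([(p-c)@ex,p[2]]);U=np.array([.066,.1944]);print(K,np.linalg.norm(U-K),np.degrees(np.arctan2(*(U-K)[::-1])),"start 58, dead 48.5, relaxed 39")
E
```

```text
t: 8.0
tcp_pos: [0.6087, 0.0479, 0.368]
tool_rot: [0.739, 0.674, -0.002, -0.002]
force: [0.0, -0.9, -0.2]
finger_gap: 1.002
gripper_force: 0.0
t 8.0 local tcp 0.0362 0.0009 0.368 yawx 1.4791 z [-0.005 -0.    -1.   ] F(chest) 0.1 -0.85 -0.16 gap 1.002 gf 0.0 q [-0.1   0.4   1.3  -0.    1.44 -0.01]
[-0.0026136   0.13363461] 0.09165292184059286 41.52865549635044 start 58, dead 48.5, relaxed 39
```

The knee is folded well past centre: the upper arm is at 41.5° (dead centre 48.5°). Next, the handle.

```bash
python3 -m pendant '[[[0,0.005,0.02,0,0,0,1],[0,0,0.02,0,0,0,1],[0,0,0.02,0,0,0,1],[0,0,0.02,0,0,0,1],[0,0,0,0,0,0,1],[0,0,0,0,0,0,0.4],[0,0,0,0,0,0,0.2],[0,0,0,0,0,0,0.15]]]' 25; python3 st.py; python3 -m pendant '[[[0,0,0,0,0,0,0.05],[0,0,0,0,0,0,0.05],[0,0,0,0,0,0,0.05],[0,0,0,0,0,0,0.05]]]' 25; python3 st.py;  python3 - <<'E'
from h import *
from station import eyes
s=eyes.snapshot("side")
a=cv2.resize(s["pixels"][150:330,215:385,::-1],None,fx=3.3,fy=3.3,interpolation=2)
cv2.imwrite("pics/g3.png",a)
E
```

```text
t: 8.8
tcp_pos: [0.6141, 0.0462, 0.3076]
tool_rot: [0.74, 0.673, 0.001, 0.001]
force: [-0.1, 0.4, -0.0]
finger_gap: 0.518
gripper_force: 0.0
t 8.8 local tcp 0.0417 -0.0004 0.3076 yawx 1.4764 z [ 0.002 -0.    -1.   ] F(chest) -0.19 0.41 -0.03 gap 0.518 gf 0.0 q [-0.11  0.45  1.38 -0.    1.3  -0.01]
t: 9.2
tcp_pos: [0.6139, 0.0466, 0.3071]
tool_rot: [0.739, 0.673, 0.0, 0.0]
force: [0.1, -0.2, 1.6]
finger_gap: 0.108
gripper_force: 24.5
t 9.2 local tcp 0.0415 -0.0 0.3071 yawx 1.477 z [ 0.001 -0.    -1.   ] F(chest) 0.09 -0.23 1.56 gap 0.108 gf 24.5 q [-0.11  0.45  1.38 -0.    1.3  -0.01]
```

View pics/g3.png

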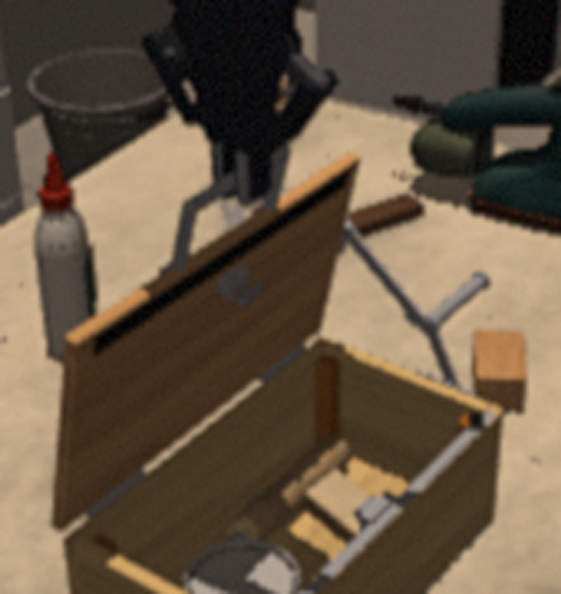

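```bash
python3 - <<'E'
import numpy as np
f=np.arange(0,1.361,.04);a=np.radians(78)-f
x=-.209*np.cos(a)/.8;z=-.209*np.sin(a)/.8
print([[0,round(i,4),round(j,4)] for i,j in zip(np.diff(x),np.diff(z))])
E
```

```text
[[0, np.float64(-0.0102), np.float64(0.0024)], [0, np.float64(-0.0101), np.float64(0.0028)], [0, np.float64(-0.01), np.float64(0.0032)], [0, np.float64(-0.0098), np.float64(0.0036)], [0, np.float64(-0.0097), np.float64(0.004)], [0, np.float64(-0.0095), np.float64(0.0044)], [0, np.float64(-0.0093), np.float64(0.0047)], [0, np.float64(-0.0091), np.float64(0.0051)], [0, np.float64(-0.0089), np.float64(0.0055)], [0, np.float64(-0.0087), np.float64(0.0058)], [0, np.float64(-0.0084), np.float64(0.0062)], [0, np.float64(-0.0082), np.float64(0.0065)], [0, np.float64(-0.0079), np.float64(0.0068)], [0, np.float64(-0.0076), np.float64(0.0071)], [0, np.float64(-0.0074), np.float64(0.0074)], [0, np.float64(-0.0071), np.float64(0.0077)], [0, np.float64(-0.0067), np.float64(0.008)], [0, np.float64(-0.0064), np.float64(0.0082)], [0, np.float64(-0.0061), np.float64(0.0085)], [0, np.float64(-0.0057), np.float64(0.0087)], [0, np.float64(-0.0054), np.float64(0.009)], [0, np.float64(-0.005), np.float64(0.0092)], [0, np.float64(-0.0047), np.float64(0.0094)], [0, np.float64(-0.0043), np.float64(0.0095)], [0, np.float64(-0.0039), np.float64(0.0097)], [0, np.float64(-0.0035), np.float64(0.0098)], [0, np.float64(-0.0031), np.float64(0.01)], [0, np.float64(-0.0027), np.float64(0.0101)], [0, np.float64(-0.0023), np.float64(0.0102)], [0, np.float64(-0.0019), np.float64(0.0103)], [0, np.float64(-0.0015), np.float64(0.0103)], [0, np.float64(-0.0011), np.float64(0.0104)], [0, np.float64(-0.0006), np.float64(0.0104)], [0, np.float64(-0.0002), np.float64(0.0104)]]
```

```bash
python3 -m pendant '[[[0,-0.0102,0.0024,0,0,0,0.05],[0,-0.0101,0.0028,0,0,0,0.05],[0,-0.01,0.0032,0,0,0,0.05],[0,-0.0098,0.0036,0,0,0,0.05],[0,-0.0097,0.004,0,0,0,0.05],[0,-0.0095,0.0044,0,0,0,0.05],[0,0,0,0,0,0,0.05]]]' 30; python3 st.py
python3 -m pendant '[[[0,-0.0093,0.0047,0,0,0,0.05],[0,-0.0091,0.0051,0,0,0,0.05],[0,-0.0089,0.0055,0,0,0,0.05],[0,-0.0087,0.0058,0,0,0,0.05],[0,-0.0084,0.0062,0,0,0,0.05],[0,-0.0082,0.0065,0,0,0,0.05],[0,0,0,0,0,0,0.05]]]'; python3 st.py
```

```text
t: 9.95
tcp_pos: [0.5634, 0.0512, 0.2893]
tool_rot: [0.739, 0.673, -0.002, -0.002]
force: [-3.1, -0.3, 3.0]
finger_gap: 0.101
gripper_force: 30.6
t 9.95 local tcp -0.0092 -0.0001 0.2893 yawx 1.4771 z [-0.006  0.    -1.   ] F(chest) -3.06 -0.58 3.01 gap 0.101 gf 30.6 q [-0.11  0.4   1.53 -0.    1.22 -0.01]
t: 10.65
tcp_pos: [0.522, 0.055, 0.2617]
tool_rot: [0.739, 0.673, -0.002, -0.002]
force: [-4.1, -1.7, 0.5]
finger_gap: 0.101
gripper_force: 31.0
t 10.65 local tcp -0.0508 -0.0003 0.2617 yawx 1.477 z [-0.006 -0.    -1.   ] F(chest) -3.89 -2.12 0.52 gap 0.101 gf 31.0 q [-0.11  0.37  1.66 -0.    1.11 -0.01]
```

```bash
python3 -m pendant '[[[0,-0.0079,0.0068,0,0,0,0.05],[0,-0.0076,0.0071,0,0,0,0.05],[0,-0.0074,0.0074,0,0,0,0.05],[0,-0.0071,0.0077,0,0,0,0.05],[0,-0.0067,0.008,0,0,0,0.05],[0,-0.0064,0.0082,0,0,0,0.05],[0,0,0,0,0,0,0.05]]]'; python3 st.py
python3 -m pendant '[[[0,-0.0061,0.0085,0,0,0,0.05],[0,-0.0057,0.0087,0,0,0,0.05],[0,-0.0054,0.009,0,0,0,0.05],[0,-0.005,0.0092,0,0,0,0.05],[0,-0.0047,0.0094,0,0,0,0.05],[0,-0.0043,0.0095,0,0,0,0.05],[0,0,0,0,0,0,0.05]]]'; python3 st.py
```

```text
t: 11.35
tcp_pos: [0.4881, 0.0582, 0.2255]
tool_rot: [0.739, 0.673, -0.002, -0.002]
force: [-5.2, -2.7, -0.3]
finger_gap: 0.105
gripper_force: 31.7
t 11.35 local tcp -0.0848 -0.0003 0.2255 yawx 1.477 z [-0.005 -0.    -1.   ] F(chest) -4.96 -3.16 -0.33 gap 0.105 gf 31.7 q [-0.11  0.38  1.78 -0.    0.99 -0.01]
t: 12.05
tcp_pos: [0.4633, 0.0605, 0.1822]
tool_rot: [0.739, 0.673, -0.002, -0.002]
force: [-4.8, -3.6, -1.4]
finger_gap: 0.101
gripper_force: 32.4
t 12.05 local tcp -0.1098 -0.0004 0.1822 yawx 1.477 z [-0.005 -0.    -1.   ] F(chest) -4.45 -4.08 -1.41 gap 0.101 gf 32.4 q [-0.11  0.42  1.88 -0.    0.85 -0.02]
```

```bash
python3 -m pendant '[[[0,-0.0039,0.0097,0,0,0,0.05],[0,-0.0035,0.0098,0,0,0,0.05],[0,-0.0031,0.01,0,0,0,0.05],[0,-0.0027,0.0101,0,0,0,0.05],[0,-0.0022,0.0095,0,0,0,0.05],[0,0,0,0,0,0,0.05]]]' 40; python3 st.py
```

```text
t: 12.65
tcp_pos: [0.4506, 0.0616, 0.1429]
tool_rot: [0.739, 0.673, -0.002, -0.002]
force: [-5.5, -4.3, -2.7]
finger_gap: 0.1
gripper_force: 39.5
t 12.65 local tcp -0.1225 -0.0004 0.1429 yawx 1.477 z [-0.007  0.    -1.   ] F(chest) -5.04 -4.82 -2.72 gap 0.1 gf 39.5 q [-0.11  0.48  1.94 -0.    0.72 -0.02]
```

```bash
python3 -m pendant '[[[0,-0.0007,0.005,0,0,0,0.05],[0,-0.0006,0.005,0,0,0,0.05],[0,-0.0005,0.005,0,0,0,0.05],[0,0,0,0,0,0,0.05]]]' 50; python3 st.py; python3 -m pendant '[[[0,-0.0003,0.003,0,0,0,0.05],[0,-0.0003,0.003,0,0,0,0.05],[0,0,0,0,0,0,0.05]]]'; python3 st.py;
```

```text
t: 13.05
tcp_pos: [0.4483, 0.0619, 0.131]
tool_rot: [0.739, 0.673, -0.003, -0.003]
force: [-6.4, -3.3, -3.2]
finger_gap: 0.095
gripper_force: 48.9
t 13.05 local tcp -0.1248 -0.0004 0.131 yawx 1.4773 z [-0.008  0.    -1.   ] F(chest) -6.11 -3.9 -3.18 gap 0.095 gf 48.9 q [-0.11  0.5   1.96 -0.    0.69 -0.02]
t: 13.35
tcp_pos: [0.4476, 0.0619, 0.1264]
tool_rot: [0.739, 0.673, -0.003, -0.003]
force: [-6.6, -4.0, -1.6]
finger_gap: 0.097
gripper_force: 49.1
t 13.35 local tcp -0.1255 -0.0004 0.1264 yawx 1.4773 z [-0.009  0.    -1.   ] F(chest) -6.21 -4.63 -1.61 gap 0.097 gf 49.1 q [-0.11  0.51  1.96 -0.    0.68 -0.02]
```

```bash
for i in 1; do python3 -m pendant '[[[0,-0.0002,0.002,0,0,0,0.05],[0,-0.0002,0.002,0,0,0,0.05],[0,0,0,0,0,0,0.05]]]' >/dev/null; python3 st.py; done;  python3 -m pendant '[[[0,-0.0002,0.002,0,0,0,0.05],[0,-0.0001,0.002,0,0,0,0.05],[0,0,0,0,0,0,0.05]]]'>/dev/null; python3 st.py
```

```text
t 13.65 local tcp -0.1258 -0.0004 0.1241 yawx 1.4775 z [-0.008  0.    -1.   ] F(chest) -8.76 -4.99 4.8 gap 0.095 gf 49.7 q [-0.11  0.51  1.97 -0.    0.67 -0.02]
t 13.95 local tcp -0.1262 -0.0004 0.1207 yawx 1.4775 z [-0.008  0.    -1.   ] F(chest) -8.87 -5.09 4.57 gap 0.097 gf 49.8 q [-0.11  0.52  1.97 -0.    0.66 -0.02]
```

```bash
python3 -m pendant '[[[0,-0.0001,0.002,0,0,0,0.05],[0,0,0,0,0,0,0.05]]]' >/dev/null; python3 st.py; python3 -m pendant '[[[0,-0.0001,0.002,0,0,0,0.05],[0,0,0,0,0,0,0.05]]]'>/dev/null; python3 st.py;python3 -m pendant '[[[0,-0.0001,0.002,0,0,0,0.05],[0,0,0,0,0,0,0.05]]]'>/dev/null; python3 st.py
```

```text
t 14.15 local tcp -0.1264 -0.0004 0.1187 yawx 1.4774 z [-0.009  0.    -1.   ] F(chest) -7.8 -5.66 -0.63 gap 0.101 gf 49.3 q [-0.11  0.53  1.97 -0.    0.65 -0.02]
t 14.35 local tcp -0.1266 -0.0004 0.1169 yawx 1.4773 z [-0.009  0.    -1.   ] F(chest) -8.19 -4.52 -2.18 gap 0.101 gf 49.0 q [-0.11  0.53  1.97 -0.    0.65 -0.02]
t 14.55 local tcp -0.1267 -0.0004 0.1151 yawx 1.4774 z [-0.009  0.    -1.   ] F(chest) -7.78 -4.79 -4.57 gap 0.099 gf 48.9 q [-0.11  0.53  1.97 -0.    0.65 -0.02]
```

```bash
python3 -m pendant '[[[0,0,0.002,0,0,0,0.05],[0,0,0,0,0,0,0.05]]]' >/dev/null; python3 st.py; python3 -m pendant '[[[0,0,0.002,0,0,0,0.05],[0,0,0,0,0,0,0.05]]]'>/dev/null; python3 st.py;python3 -m pendant '[[[0,0,0.002,0,0,0,0.05],[0,0,0,0,0,0,0.05]]]'>/dev/null; python3 st.py
```

```text
t 14.75 local tcp -0.1269 -0.0004 0.1134 yawx 1.4773 z [-0.01  0.   -1.  ] F(chest) -7.96 -4.54 -4.39 gap 0.095 gf 48.9 q [-0.11  0.54  1.97 -0.    0.64 -0.02]
t 14.95 local tcp -0.1271 -0.0004 0.1116 yawx 1.4774 z [-0.011  0.001 -1.   ] F(chest) -7.03 -5.06 -6.03 gap 0.097 gf 49.3 q [-0.11  0.54  1.98 -0.    0.64 -0.02]
t 15.15 local tcp -0.1272 -0.0004 0.11 yawx 1.4773 z [-0.011  0.001 -1.   ] F(chest) -7.64 -4.42 -4.86 gap 0.095 gf 49.5 q [-0.11  0.54  1.98 -0.    0.63 -0.02]
```

```bash
python3 -m pendant '[[[0,0,0.002,0,0,0,0.05],[0,0,0,0,0,0,0.05]]]' >/dev/null; python3 st.py; python3 -m pendant '[[[0,0,0.0015,0,0,0,0.05],[0,0,0,0,0,0,0.05]]]'>/dev/null; python3 st.py
```

```text
t 15.35 local tcp -0.1273 -0.0004 0.1083 yawx 1.4773 z [-0.011  0.001 -1.   ] F(chest) -7.56 -5.61 -5.63 gap 0.101 gf 49.3 q [-0.11  0.55  1.98 -0.    0.63 -0.02]
t 15.55 local tcp -0.1274 -0.0004 0.1074 yawx 1.4774 z [-0.011  0.001 -1.   ] F(chest) -8.0 -4.6 -1.64 gap 0.097 gf 49.8 q [-0.11  0.55  1.98 -0.    0.63 -0.02]
```

Buffer contact is starting at about 0.108, near the expected 0.107. A little more.

```bash
python3 -m pendant '[[[0,0,0.0015,0,0,0,0.05],[0,0,0,0,0,0,0.05]]]' >/dev/null; python3 st.py
```

```text
t 15.75 local tcp -0.1274 -0.0004 0.1068 yawx 1.4774 z [-0.011  0.001 -1.   ] F(chest) -9.08 -5.17 3.51 gap 0.098 gf 50.3 q [-0.11  0.55  1.98 -0.    0.62 -0.02]
```

```bash
python3 -m pendant '[[[0,0,0.001,0,0,0,0.05],[0,0,0,0,0,0,0.05],[0,0,0,0,0,0,0.05]]]' >/dev/null; python3 st.py; python3 -m pendant '[[[0,0,0,0,0,0,0.25],[0,0,0,0,0,0,0.35],[0,0,0,0,0,0,0.35],[0,0,0,0,0,0,0.35]]]' 20 >/dev/null; python3 st.py;  python3 -m pendant '[[[0,0,-0.01,0,0,0,0.35],[0,0,-0.03,0,0,0,0.35],[0,0,-0.05,0,0,0,0.35],[0,0,-0.05,0,0,0,0.35],[0,0,-0.05,0,0,0,0.35],[0,0,0,0,0,0,0.35]]]' >/dev/null; python3 st.py
```

```text
t 16.05 local tcp -0.1274 -0.0004 0.1065 yawx 1.4774 z [-0.011  0.    -1.   ] F(chest) -10.3 -5.4 8.84 gap 0.097 gf 50.8 q [-0.11  0.55  1.98 -0.    0.62 -0.02]
t 16.45 local tcp -0.1216 0.0 0.1068 yawx 1.4765 z [ 0.002  0.    -1.   ] F(chest) -0.56 0.16 0.57 gap 0.351 gf 0.0 q [-0.11  0.55  1.97  0.    0.61 -0.02]
t 17.05 local tcp -0.1192 0.0001 0.2644 yawx 1.4771 z [ 0.013 -0.001 -1.   ] F(chest) -0.01 0.06 0.46 gap 0.348 gf 0.0 q [-0.11  0.27  1.82  0.    1.04 -0.02]
```

```bash
python3 - <<'E'
from h import *
from station import eyes
s=eyes.snapshot("side");t=eyes.snapshot("top")
c=np.array([.5726,.0505,0]);a=-.0945;ex=np.array([np.cos(a),np.sin(a),0]);ey=np.array([-ex[1],ex[0],0])
C=cloud(s);L=np.stack([(C-c)@ex,(C-c)@ey,C[...,2]],-1)
for x in(-.06,-.02,.02,.06):
    m=(abs(L[...,0]-x)<.012)&(abs(L[...,1])<.12)&(L[...,2]>.05)&(L[...,2]<.2);print(x,m.sum(),np.median(L[m][:,2]).round(4))
m=(abs(L[...,0]+.129)<.02)&(abs(L[...,1])<.03)&(L[...,2]>.08)&(L[...,2]<.15);print("handle",m.sum(),L[m].mean(0),L[m].max(0))
b=cv2.resize(s["pixels"][190:430,190:430,::-1],(600,600),interpolation=2)
cv2.imwrite("pics/g4.png",b)
E
python3 st.py
```

```text
-0.06 809 0.1168
-0.02 772 0.1154
0.02 726 0.1142
0.06 678 0.1133
handle 103 [-0.1305461   0.00148445  0.11715507] [-0.12533317  0.02991009  0.12138563]
t 17.15 local tcp -0.1224 -0.0 0.2601 yawx 1.4769 z [ 0.003 -0.    -1.   ] F(chest) -0.3 -0.79 -0.21 gap 0.349 gf 0.0 q [-0.11  0.28  1.83  0.    1.04 -0.02]
```

View pics/g4.png

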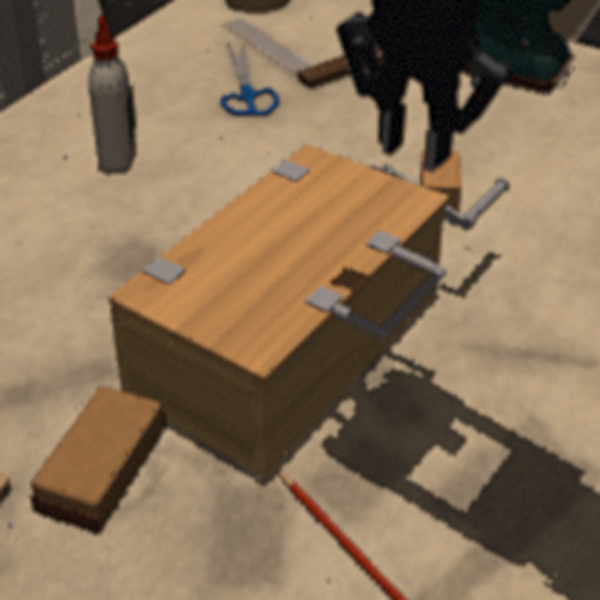

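The lid lies shut. Its slope is about 0.03 rad, which is within the home range, and it is held with the hand clear. The block, offcut and pencil are undisturbed.

```bash
python3 -c "
from station import job
print(job.sign_off())"
```

```text
the job is handed in; nothing more can be done
None
```

I shut the chest and handed the job in: the stay went past centre with the lid still up, then I lowered the lid by its handle and pressed it past the roller catch onto its buffers. My last picture showed it shut with the gripper clear and the things round the chest undisturbed; the judging result was not shown.

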